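Lock the pipe rest onto the glassblower's bench rail

ROBOT

A 6-joint arm with a two-finger parallel gripper is mounted at the origin on the work surface. World frame = base frame: x ahead of the robot, y to its left, z up, the work surface at z = 0. Lengths are in m, angles in rad, forces in N, time in s.
With the tool pointing down it reaches from about 0.25 to 0.775 m from the base axis. Payload 4 kg.
Tool frame: the origin (TCP) lies midway between the tips of the shut fingers; the grasp point (between the pads) lies 19 mm behind it (robot.tcp_to_grasp is the distance from the TCP to the grasp point, in m); z points along the fingers, x is the direction in which the jaws open and shut, and the axes are right-handed (so a half turn about z gives the same grasp; the last joint's range is limited). The gripper opens to 94 mm and grips with 3 to 60 N. Pads are 16 mm wide; open, the fingers measure 119 mm over their backs; the gripper's body (75 mm by 177 mm) begins 78 mm behind the grasp point.
Start: joints at [-1.403, 0.087, 1.371, -0, 1.684, -0.103], TCP at [0.147, -0.53, 0.206] pointing down, gripper open.
Joint ranges: [-3.1, 3.1], [-0.76, 2.03], [0.27, 2.55], [-1.08, 4.22], [0.17, 2.65], [-2.57, 2.57]. Speed limits (rad/s): [2.79, 2.79, 3.14, 3.14, 3.14, 3.14].

INTERFACE

Orientations are given as [roll, pitch, yaw] about the fixed x, y, z axes, in that order (R = Rz(yaw) Ry(pitch) Rx(roll)).
In Python, from bench import get_obs, vision, robot gives the robot as it stands.
- The arm moves only by the tool servo_tool, never from a script. Its argument "targets" is text: rows parted by semicolons, each of 7 numbers parted by spaces: the opening, from 0 (shut) to 1 (fully open), then the shift along the tool's x, y, z as a fraction of full scale, then the turn, a rotation vector about the tool's x, y, z as a fraction of full scale. A call has 1 to 12 rows; each row is the pose to reach, as a shift and turn from the pose commanded when the call began, along the tool's axes at that moment, turning the shorter way round; what a row does not reach only later rows make up. Full scale, the value 1, is 0.25 m for a shift and pi rad for a turn. A row lasts 1/12 s, in which the tool goes at most 41.7 mm and 7.16 degrees, less where a joint would pass 70% of its speed; a pose out of reach is approached as far as the arm can. A call with a number of a shift or a turn outside -1 to 1 is refused whole. A call with a gripper value outside its range is refused whole. The fingers move at their own pace and stop on an object; the grip force is fixed at half the most. Time passes only in rows, so rows that repeat a pose let the fingers close. It gives the time, the measured TCP pose, the force and the opening at its end, in the units of the state.
- get_obs(): the state, without advancing time (a new reading comes with each control period).
- vision.snapshot(name): name is "side" or "top" or "wrist"; returns a dict with "image" (420x560x3 uint8, red, green, blue), "mtx" (3x3 intrinsics, pixels), "world_from_camera" (4x4, takes a point from camera to world coordinates); the wrist camera has in their place "T_tool_cam" (4x4, takes a point from camera to tool coordinates, whose origin is the TCP and whose axes are the tool frame's). Camera axes: x right, y down, z forward; pixel columns grow to the right and rows downward; lengths in m; the calibration is good to about 2 mm. A picture is of the moment at which its call begins: read the wrist's pose just before it. There is no depth.
- robot.close_job(): hands the job in, once; it reports no verdict.
The state is a dict: "time": time; "joint_positions": joint angles; "qvel": joint speeds; "joint_torque": joint torques, N m; "tool_pos": TCP position; "ee_rot": TCP orientation; "wrist_force": force on the tool from outside, world axes, zero at the start; "wrist_torque": the same for the moment, N m; "width": finger opening in m.
Only numpy, scipy, OpenCV 4.12 (cv2) and the standard library are available. Lean on these libraries where they do the work, as an engineer would, in place of code of your own. Each camera call takes 0.05 s, during which the arm holds its last target.

TASK

Push the roller pipe rest along the slotted bench rail until its foot is fully home against the stop, so that the slot in its foot lies over a slot in the rail. Then take the T-bolt with the bar handle from the wooden rack, pass its head down through both slots until its collar sits on the foot, turn it a quarter turn so that its handle lies along the rail and it cannot lift out, and let go. Keep the pipe rest down on the rail and leave the round-knobbed pin and the tools lying about where they are.

Things in the scene. Friction and masses are not known exactly. Their poses are not given: they have to be found in the camera images.
- rail: Fixed dark steel box rail across the robot's front, 60 wide (x), 380 long (y), top at z = 40 mm, hollow: 33 deep and 52 wide inside. Origin: centre of its underside, on the table. y runs along the rail towards the stop. Its 4 mm top has five through slots across the rail, 40 (x) by 20 (y), at y = -118, -58, 2, 62 and 122 mm.
- rail_slot (a point): Centre of the middle rail slot (rail y = 2, z = 40 mm), the one that the foot slot lies over when the pipe rest is home; axes as the rail's.
- stop_face (a point): Centre of the face of the stop that the foot must meet (rail y = 165, z = 52 mm); axes as the rail's. The stop is a steel block 60 wide and 25 long on the rail's +y end, top at z = 64, two small screw heads up to z = 70.
- pipe_rest: Loose steel pipe rest, about 0.95 kg, astride the rail: flat foot 74 (x) by 195 (y) by 6 thick; side cheeks hang 18 down beside the rail (1 mm play, they keep it straight). Origin: rail's centre line, underside of foot. Foot spans y -100 to +95; its +y end meets the stop, so home is origin at rail y = 70, z = 40. Yoke with two rollers on it, y 0 to 93, 45 wide, top 55 above the origin.
- push_face (a point): Middle of the upright plate that closes the yoke's back, facing -y (away from the stop): 40 wide, from 6 to 46 mm above the pipe rest's origin; this point is at y = 0, 30 mm above the origin. Pushing here with closed fingertips slides the pipe rest towards the stop (about 5 to 12 N). Axes as the pipe rest's.
- foot_slot (a point): Centre of the slot through the foot, at its top face (pipe rest y = -68 mm, 6 mm above the origin). The slot is 38 long across the rail (x) and 17 wide along it (y). Axes as the pipe rest's.
- rack: Fixed light-wood rack 80 (x) by 180 (y) by 45 high with two slots 38 (x) by 18 (y), 32 deep, centred at y = -45 and y = +45 mm, into either of which the T-bolt is dropped, with the round pin in the other. Origin: centre of its underside.
- t_bolt: Loose steel T-bolt, 0.25 kg, upright in a rack slot, resting on its collar (disc 32 across, 6 thick). Origin: on its axis, underside of collar; z up. Below it: shank 13 across, 13 long, then the T-head. It goes into a slot with its x along the slot's long side (x). Locked: its x along the rail's y, either way round. Friction alone keeps its angle.
- bolt_head (a point): On the T-bolt's axis, 20 mm below its origin: middle of the T-head, 34 long (along the bolt's x), 14 wide (y), 14 high with a rounded nose, bottom 27 below the bolt's origin. With the collar seated on the foot, the head hangs 3 mm below the rail's 4 mm top and turns freely either way. Axes as the bolt's.
- bolt_handle (a point): Middle of the T-bolt's bar handle, 45 mm above the bolt's origin: bar 64 long (along the bolt's x, parallel to the head), 12 thick (y), 22 high (34 to 56 above the origin), on a stem 14 across. Axes as the bolt's.
- round_pin: Bystander: plain steel pin with a black ball knob 30 across, no T-head, in the other rack slot; top 51 mm above the rack.
- jacks: Bystander: glassblower's jacks, dark steel, 315 long, 20 high, lying beyond the rail. Origin near its middle on the table.
- tweezers: Bystander: steel tweezers, 240 long, 16 high, lying beside the rail on its far side. Origin at its middle on the table.
- shears: Bystander: dark steel shears, 210 long, 14 high, lying left of the robot. Origin at its middle on the table.
- paddle: Bystander: wooden paddle, 260 long, lying right, beyond the rack. Origin on the handle near the blade.
- block_cup: Bystander: wooden shaping cup 84 across and 45 high with a 150 mm handle, lying beyond the rail on the right. Origin: centre of the cup's underside.
- wax_cake: Bystander: round cake of beeswax 60 across, 22 high, on the near side of the rail. Origin: centre of its underside.
Things that resemble listed ones, but are neither listed nor needed, are in the scene too. Leave any purple look-alike of the t_bolt alone. Several things have the shape of the pipe_rest; the one meant has the colours described above.

How it is judged:
By the outcome, as a careful person would: the job done as asked, in the order asked, and still so for the second after the job is handed in, with the robot touching nothing.
It also fails if it takes over 70 s, if anything falls off the work surface, if the arm or the gripper's body presses on something with over 40 N, if the wrist force passes 120 N, or if a joint passes its speed limit or range.

## Working session

There is one attempt and no reset: what is moved stays moved. The work goes in short steps, Python scripts to look and compute and a tool call to move; the robot and the scene stay as the last step left them, time stands still between calls to the robot, and variables do not carry over. Pictures are saved under pics/ and viewed, and the job is handed in when it is done.

Besides the shell and the picture viewer there is one more tool, called after "Emit:" by a JSON object that holds its "op" and its "data". servo_tool: Moves the arm, as the interface text tells. Its arguments: {"type":"object","properties":{"targets":{"type":"string"}},"required":["targets"]}

```bash
ls; mkdir -p pics; python3 - <<'E'
from bench import get_obs, vision, robot
import cv2,numpy as np,pickle
o=get_obs(); print(o)
for n in ("side","top","wrist"):
    s=vision.snapshot(n); cv2.imwrite(f"pics/{n}0.png",s["image"][:,:,::-1]); pickle.dump((o,s),open(f"pics/{n}0.pkl","wb"))
    print(n,{k:np.round(v,4).tolist() for k,v in s.items() if k!="image"})
print(robot.tcp_to_grasp)
E
```

```text
pics
{'time': 0.0, 'joint_positions': array([-1.40309224e+00,  8.79319636e-02,  1.37224664e+00, -6.61310183e-06,
        1.68355640e+00, -1.03089664e-01]), 'qvel': array([-0.0009992 ,  0.00118647, -0.00117293,  0.00050266,  0.00033391,
        0.00099146]), 'joint_torque': array([ 6.56825032e-04, -3.40183747e+01, -3.02424109e+01,  7.18637975e-02,
        3.30903463e-02, -1.64185371e-04]), 'tool_pos': array([ 0.14703182, -0.5294263 ,  0.2043206 ]), 'ee_rot': array([-3.14137873e+00,  2.13165229e-03, -1.30000309e+00]), 'wrist_force': array([ 0.56128173,  0.73467395, -0.2607612 ]), 'wrist_torque': array([0.03806221, 0.0507246 , 0.02190217]), 'width': 0.09384468671223627}
side {'mtx': [[420.2687, 0.0, 275.3859], [0.0, 420.2687, 215.4632], [0.0, 0.0, 1.0]], 'world_from_camera': [[0.9451, -0.205, 0.2546, 0.196], [-0.3269, -0.5965, 0.733, -0.8763], [0.0016, -0.776, -0.6307, 0.8088], [0.0, 0.0, 0.0, 1.0]]}
top {'mtx': [[385.743, 0.0, 274.571], [0.0, 385.743, 205.8457], [0.0, 0.0, 1.0]], 'world_from_camera': [[-0.0373, -0.9758, 0.2154, 0.2766], [-0.9993, 0.0351, -0.014, -0.0201], [0.0061, -0.2158, -0.9764, 1.1777], [0.0, 0.0, 0.0, 1.0]]}
wrist {'mtx': [[360.4249, 0.0, 276.1635], [0.0, 360.4249, 206.3158], [0.0, 0.0, 1.0]], 'T_tool_cam': [[1.0, -0.0, 0.0, 0.0001], [0.0, 0.964, 0.2658, -0.0785], [-0.0, -0.2658, 0.964, -0.1792], [0.0, 0.0, 0.0, 1.0]]}
0.0188
```

View pics/top0.png

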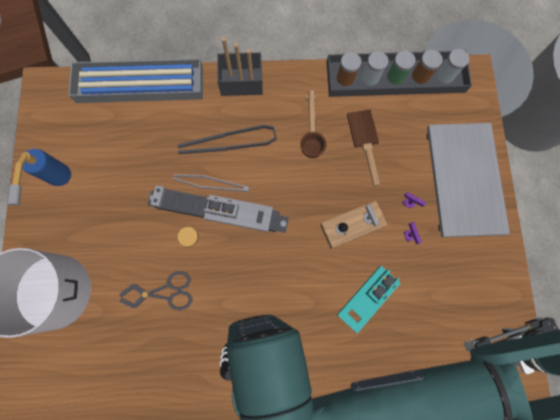

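View pics/side0.png

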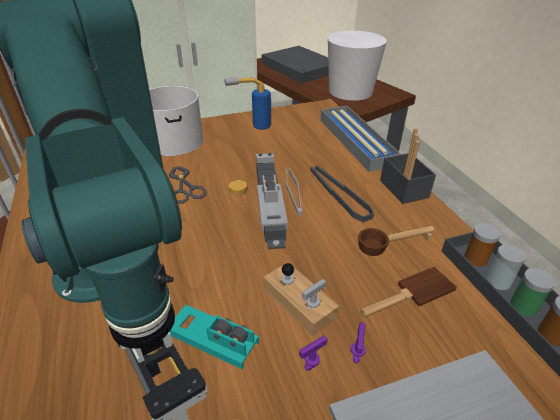

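View pics/wrist0.png

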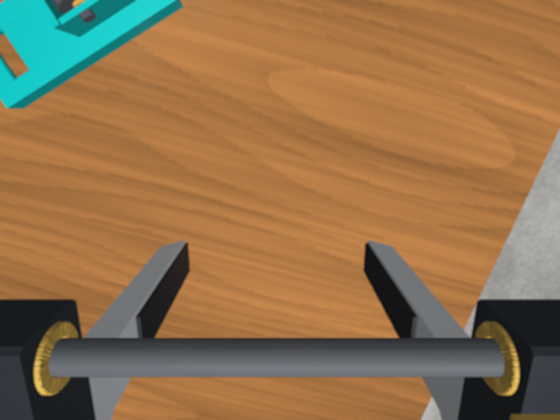

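```bash
python3 - <<'E'
import cv2
t=cv2.imread("pics/top0.png"); s=cv2.imread("pics/side0.png")
cv2.imwrite("pics/c1.png",cv2.resize(t[170:245,140:300],None,fx=5,fy=5,interpolation=cv2.INTER_CUBIC))
cv2.imwrite("pics/c2.png",cv2.resize(t[190:255,310:430],None,fx=6,fy=6,interpolation=cv2.INTER_CUBIC))
cv2.imwrite("pics/c3.png",cv2.resize(s[140:340,230:350],None,fx=3,fy=3,interpolation=cv2.INTER_CUBIC))
E
```

```text
(no output)
```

View pics/c1.png

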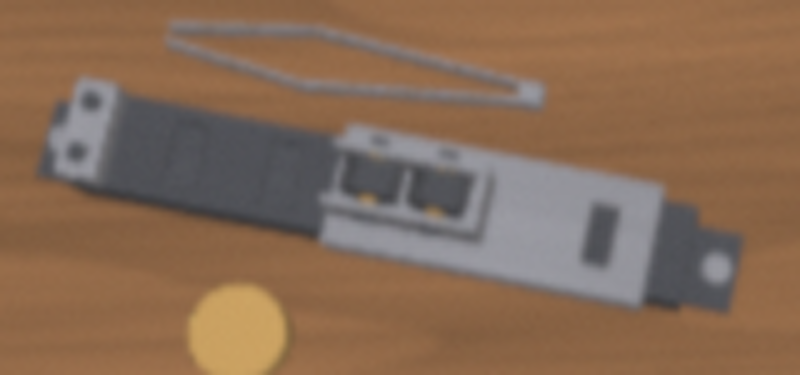

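View pics/c2.png

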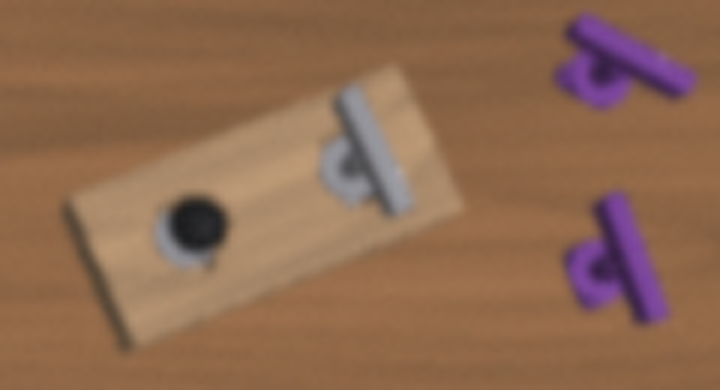

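View pics/c3.png

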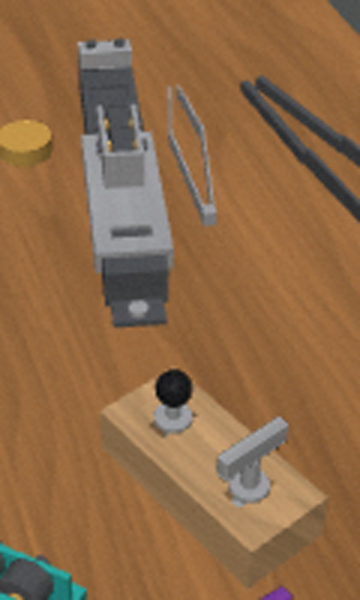

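```bash
cat > h.py <<'E'
import numpy as np,cv2,pickle
from scipy.spatial.transform import Rotation as R
def T_of(o):
    T=np.eye(4);T[:3,:3]=R.from_euler('xyz',o["ee_rot"]).as_matrix();T[:3,3]=o["tool_pos"];return T
def cam(o,s):
    return s["world_from_camera"] if "world_from_camera" in s else T_of(o)@s["T_tool_cam"]
def back(o,s,uv,z):
    W=cam(o,s);uv=np.atleast_2d(uv).astype(float);K=s["mtx"]
    d=np.c_[(uv[:,0]-K[0,2])/K[0,0],(uv[:,1]-K[1,2])/K[1,1],np.ones(len(uv))]@W[:3,:3].T
    c=W[:3,3];z=np.broadcast_to(z,len(uv));return c+d*((z-c[2])/d[:,2])[:,None]
def proj(o,s,P):
    W=np.linalg.inv(cam(o,s));p=np.atleast_2d(P)@W[:3,:3].T+W[:3,3];q=p@s["mtx"].T;return q[:,:2]/q[:,2:]
def snap(name,tag,show=True):
    from bench import get_obs,vision
    o=get_obs();s=vision.snapshot(name);pickle.dump((o,s),open(f"pics/{tag}.pkl","wb"));cv2.imwrite(f"pics/{tag}.png",s["image"][:,:,::-1]);return o,s
def load(tag): return pickle.load(open(f"pics/{tag}.pkl","rb"))
def place(xy,yaw,pts,z0=0): 
    pts=np.atleast_2d(pts);c,s_=np.cos(yaw),np.sin(yaw)
    return np.c_[xy[0]+c*pts[:,0]-s_*pts[:,1],xy[1]+s_*pts[:,0]+c*pts[:,1],z0+pts[:,2]]
def fit(views,x0,free_yaw=True,z0=0):
    """views: list of (o,s,uv,localpts)"""
    from scipy.optimize import least_squares
    f=lambda x:np.concatenate([(proj(o,s,place(x[:2],x[2],L,z0))-np.array(uv)).ravel() for o,s,uv,L in views])
    r=least_squares(f,x0,loss='soft_l1');return r.x,f(r.x).reshape(-1,2)
def tomove(o,pos,eul,rows=None):
    """fractions to reach world tcp pos & euler"""
    T=T_of(o);Rm=T[:3,:3]
    d=Rm.T@(np.array(pos)-T[:3,3]);rv=R.from_matrix(Rm.T@R.from_euler('xyz',eul).as_matrix()).as_rotvec()
    return np.r_[d/0.25,rv/np.pi],np.linalg.norm(d)/.0417,np.degrees(np.linalg.norm(rv))/7.16
E
python3 - <<'E'
from h import *
o,s=load("top0")
c=lambda l:[(140+x/5,170+y/5) for x,y in l]
foot=c([(345,125),(665,185),(640,305),(320,242)])
print(back(o,s,foot,.046).round(4))
x,r=fit([(o,s,foot+c([(590,203),(620,207),(607,267),(582,262)]),np.array([[37,95,6],[37,-100,6],[-37,-100,6],[-37,95,6],[19,-59.5,6],[19,-76.5,6],[-19,-76.5,6],[-19,-59.5,6]])/1000)],[.45,.1,0],z0=.04)
print("rest",x,r.round(1))
st=c([(78,78),(120,85),(97,185),(52,178)])
print(back(o,s,st,.064).round(4))
c=lambda l:[(310+x/6,190+y/6) for x,y in l]
rk=c([(395,65),(462,208),(128,350),(68,203)])
x,r=fit([(o,s,rk,np.array([[40,-90,45],[-40,-90,45],[-40,90,45],[40,90,45]])/1000)],[.35,-.2,0])
print("rack",x,r.round(1))
print("handle ends",back(o,s,c([(350,90),(400,210)]),.101))
E
```

```text
[[ 0.5669  0.1604  0.046 ]
 [ 0.5229 -0.0315  0.046 ]
 [ 0.4507 -0.014   0.046 ]
 [ 0.4955  0.1753  0.046 ]]
rest [ 0.50943042  0.0748979  -0.22774095] [[ 0.4 -0. ]
 [-0.2 -0. ]
 [ 0.1 -0. ]
 [-0.2  0.2]
 [ 0.4 -0.4]
 [-0.  -0.1]
 [ 0.1  0.2]
 [-0.5  0.1]]
[[0.5969 0.3167 0.064 ]
 [0.5917 0.2915 0.064 ]
 [0.531  0.3036 0.064 ]
 [0.5362 0.3302 0.064 ]]
rack [ 0.46180736 -0.27090358  0.35781279] [[-0.5  0.1]
 [ 0.1  0.4]
 [ 0.8 -0.1]
 [-0.3 -0.4]]
handle ends [[ 0.50693705 -0.30401044  0.101     ]
 [ 0.44819782 -0.32242436  0.101     ]]
```

```bash
python3 - <<'E'
from h import *
from bench import get_obs
o=get_obs()
print(tomove(o,[.5015,.041,.30],[np.pi,0,-.228]))
E
```

```text
(array([-1.82049546e+00, -1.97673735e+00, -3.78351198e-01, -3.29764290e-04,
        4.57328410e-04, -3.41236487e-01]), np.float64(16.269931592774952), np.float64(8.578582620987406))
```

Emit:
{"op": "servo_tool", "data": {"targets": "0 -0.9 -0.98 -0.4 0 0 0; 0 -0.9 -0.98 -0.4 0 0 0; 0 -0.9 -0.98 -0.4 0 0 0; 0 -0.9 -0.98 -0.4 0 0 0; 0 -0.9 -0.98 -0.4 0 0 0; 0 -0.9 -0.98 -0.4 0 0 0; 0 -0.9 -0.98 -0.4 0 0 0; 0 -0.9 -0.98 -0.4 0 0 0; 0 -0.9 -0.98 -0.4 0 0 0"}}

```text
time: 0.9
tool_pos: [0.325, -0.2441, 0.3078]
ee_rot: [-3.138, -0.002, -1.295]
wrist_force: [0.3, 0.1, -0.3]
width: 0.0378
```

```bash
python3 - <<'E'
from h import *
from bench import get_obs
o=get_obs();print(o)
print(tomove(o,[.5015,.041,.30],[np.pi,0,-.228]))
E
```

```text
{'time': 0.9, 'joint_positions': array([-0.78568406, -0.23375361,  1.46987607,  0.00210435,  1.90189542,
        0.51004262]), 'qvel': array([ 0.33300975, -0.00294309, -0.06265162, -0.05209043,  0.06331995,
        0.31890907]), 'joint_torque': array([ -0.52193033, -19.40586627, -29.01831508,   0.32556756,
         0.04695652,   0.06110845]), 'tool_pos': array([ 0.32498345, -0.24411485,  0.30780881]), 'ee_rot': array([-3.13811243e+00, -2.15000877e-03, -1.29504278e+00]), 'wrist_force': array([ 0.3487289 ,  0.07028766, -0.25186099]), 'wrist_torque': array([ 0.01730683,  0.01197681, -0.02209151]), 'width': 0.037790299375340654}
(array([-9.05196126e-01, -9.89798572e-01,  3.27340512e-02, -6.35504095e-04,
       -1.20919617e-03, -3.39648582e-01]), np.float64(8.043751284264145), np.float64(8.538720562962284))
```

Emit:
{"op": "servo_tool", "data": {"targets": "0 -0.9 -0.98 0.02 0 0 -0.34; 0 -0.9 -0.98 0.02 0 0 -0.34; 0 -0.9 -0.98 0.02 0 0 -0.34; 0 -0.9 -0.98 0.02 0 0 -0.34; 0 -0.9 -0.98 0.02 0 0 -0.34; 0 -0.9 -0.98 0.02 0 0 -0.34; 0 -0.9 -0.98 0.02 0 0 -0.34; 0 -0.9 -0.98 0.02 0 0 -0.34; 0 -0.9 -0.98 0.02 0 0 -0.34; 0 -0.9 -0.98 0.02 0 0 -0.34; 0 -0.9 -0.98 0.02 0 0 -0.34; 0 -0.9 -0.98 0.02 0 0 -0.34"}}

```text
time: 1.9
tool_pos: [0.4986, 0.034, 0.3005]
ee_rot: [3.141, -0.0, -0.235]
wrist_force: [-0.4, -0.1, 0.5]
width: 0.0008
```

```bash
python3 - <<'E'
from h import *
o,s=snap("wrist","w1");print(o["time"],o["tool_pos"],o["ee_rot"],o["qvel"].round(3),o["width"])
E
```

```text
1.9 [0.49858721 0.03397667 0.30051567] [ 3.14115656e+00 -6.74099561e-05 -2.34591925e-01] [-0.016 -0.011 -0.     0.003  0.    -0.005] 0.0007911254704833314
```

View pics/w1.png

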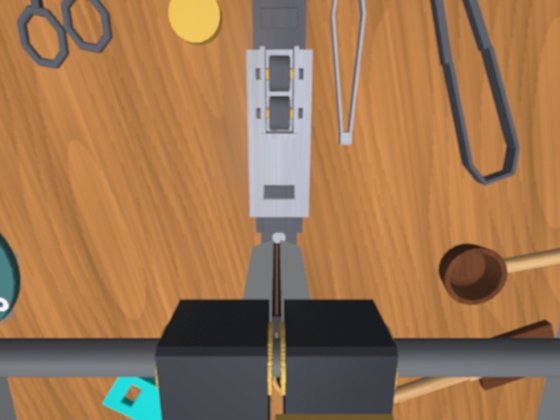

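```bash
python3 - <<'E'
import cv2
t=cv2.imread("pics/w1.png")
cv2.imwrite("pics/c4.png",cv2.resize(t[30:250,220:340],None,fx=2.7*1.5,fy=2.7,interpolation=cv2.INTER_CUBIC))
cv2.imwrite("pics/c5.png",cv2.resize(t[150:260,220:340],None,fx=5,fy=5,interpolation=cv2.INTER_CUBIC))
cv2.imwrite("pics/c6.png",cv2.resize(t[30:140,220:340],None,fx=5,fy=5,interpolation=cv2.INTER_CUBIC))
E
```

```text
(no output)
```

View pics/c5.png

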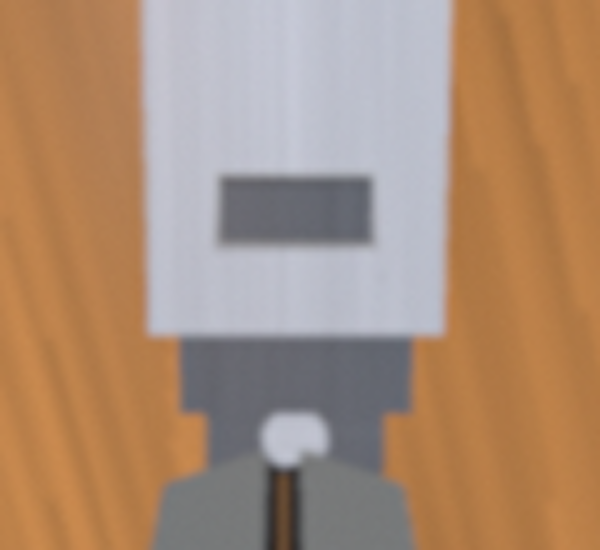

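View pics/c6.png

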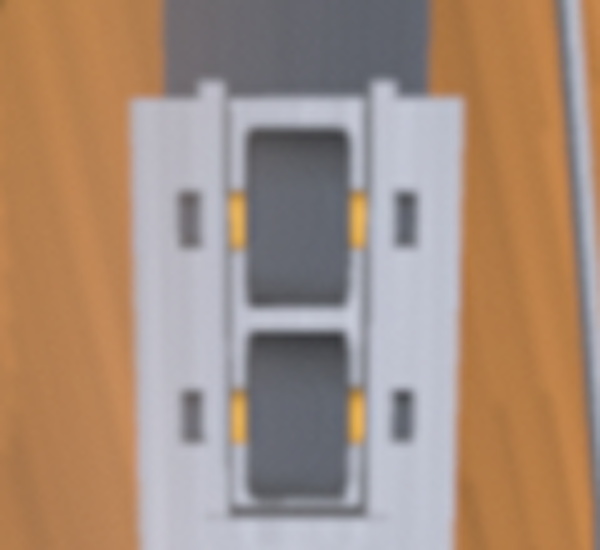

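```bash
python3 - <<'E'
from h import *
o,s=load("w1")
c5=lambda l:[(219.9+x/5,149.9+y/5) for x,y in l]
c6=lambda l:[(219.9+x/5,29.9+y/5) for x,y in l]
uv=c6([(132,98),(465,98)])+c5([(148,336),(445,336),(220,177),(373,177),(216,244),(374,244)])
L=np.array([[-37,95,6],[37,95,6],[-37,-100,6],[37,-100,6],[-19,-59.5,6],[19,-59.5,6],[-19,-76.5,6],[19,-76.5,6]])/1000
x,r=fit([(o,s,uv,L)],[.51,.075,-.23],z0=.04);print(x,r.round(1))
u=c5([(181,412),(412,412)])
print(back(o,s,u,.04))
xy=x[:2];
for ly in (-.03,-.02,0):print(ly,place(xy,x[2],[0,ly,0]))
print(tomove(o,np.r_[place(xy,x[2],[0,-.030,0])[0,:2],.12],[np.pi,0,x[2]]))
E
```

```text
[ 0.51361533  0.07592629 -0.235338  ] [[ 0.1  0. ]
 [-0.1  0.1]
 [ 0.2 -0.3]
 [-0.4 -0.2]
 [-0.2  0. ]
 [ 0.1  0.1]
 [ 0.7  0.1]
 [-0.3  0.1]]
[[ 0.45626133 -0.03651908  0.04      ]
 [ 0.51429013 -0.05040159  0.04      ]]
-0.03 [[0.50662018 0.04675322 0.        ]]
-0.02 [[0.50895189 0.05647758 0.        ]]
0 [[0.51361533 0.07592629 0.        ]]
(array([ 1.93236471e-02, -5.74901883e-02,  7.22038982e-01,  1.38804863e-04,
       -2.15090362e-05,  2.37476954e-04]), np.float64(4.34401571722892), np.float64(0.006936212219915917))
```

Emit:
{"op": "servo_tool", "data": {"targets": "0 0.02 -0.05 0.3 0 0 0; 0 0.02 -0.05 0.6 0 0 0; 0 0.02 -0.05 0.8 0 0 0; 0 0.02 -0.05 0.88 0 0 0; 0 0.02 -0.05 0.92 0 0 0; 0 0.02 -0.05 0.93 0 0 0; 0 0.02 -0.05 0.93 0 0 0; 0 0.02 -0.05 0.93 0 0 0"}}

```text
time: 2.62
tool_pos: [0.5056, 0.0447, 0.0673]
ee_rot: [3.141, 0.002, -0.234]
wrist_force: [0.8, -0.1, 0.8]
width: 0.0006
```

```bash
python3 - <<'E'
from h import *
o,s=snap("side","s2");print(o["time"],o["tool_pos"],o["ee_rot"],o["wrist_force"],o["width"])
t=cv2.imread("pics/s2.png");cv2.imwrite("pics/c7.png",cv2.resize(t[110:270,200:340],None,fx=4,fy=3.7,interpolation=cv2.INTER_CUBIC))
E
```

```text
2.6167 [0.50558533 0.04467014 0.06734744] [ 3.14091310e+00  2.40442300e-03 -2.34355884e-01] [ 0.84102846 -0.07880213  0.7702844 ] 0.0006157597116853092
```

View pics/c7.png

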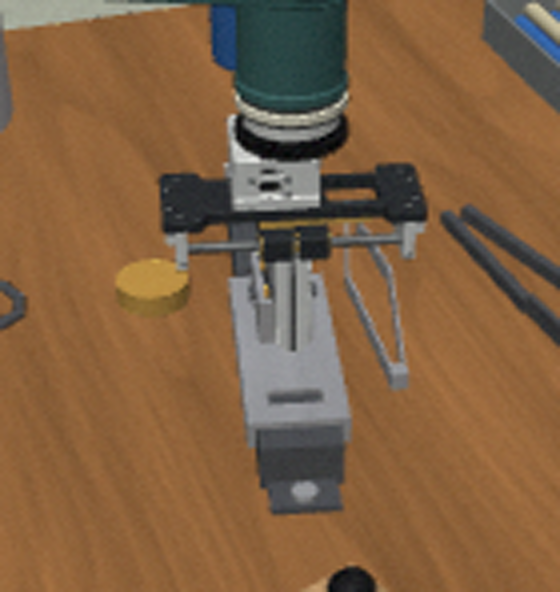

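Emit:
{"op": "servo_tool", "data": {"targets": "0 0 -0.04 0 0 0 0; 0 0 -0.08 0 0 0 0; 0 0 -0.12 0 0 0 0; 0 0 -0.16 0 0 0 0; 0 0 -0.2 0 0 0 0; 0 0 -0.24 0 0 0 0; 0 0 -0.28 0 0 0 0; 0 0 -0.32 0 0 0 0; 0 0 -0.36 0 0 0 0; 0 0 -0.4 0 0 0 0; 0 0 -0.44 0 0 0 0; 0 0 -0.48 0 0 0 0"}}

```text
time: 3.67
tool_pos: [0.5358, 0.1601, 0.0713]
ee_rot: [3.135, -0.006, -0.232]
wrist_force: [-2.0, -10.4, 6.5]
width: 0.0005
```

Emit:
{"op": "servo_tool", "data": {"targets": "0 0 -0.03 0.005 0 0 0; 0 0 -0.06 0.01 0 0 0; 0 0 -0.09 0.01 0 0 0; 0 0 -0.11 0.01 0 0 0; 0 0 -0.12 0.01 0 0 0; 0 0 -0.13 0.01 0 0 0"}}

```text
time: 4.17
tool_pos: [0.5437, 0.1907, 0.07]
ee_rot: [3.134, -0.007, -0.232]
wrist_force: [-2.8, -12.4, 9.8]
width: 0.0002
```

```bash
python3 - <<'E'
from h import *
o,s=snap("wrist","w3");print(o["time"],o["tool_pos"],o["ee_rot"],o["wrist_force"],o["wrist_torque"],o["width"])
E
```

```text
4.1667 [0.54367831 0.19068882 0.06998594] [ 3.1340448  -0.00713347 -0.23217273] [ -2.79219853 -12.383789     9.84214428] [-2.42441651  0.5088975   0.04485867] 0.000249356627915172
```

View pics/w3.png

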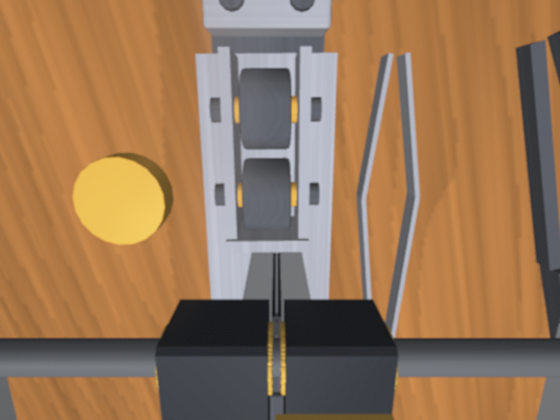

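Emit:
{"op": "servo_tool", "data": {"targets": "0 0 -0.008 0 0 0 0; 0 0 -0.016 0 0 0 0; 0 0 -0.024 0 0 0 0; 0 0 -0.032 0 0 0 0"}}

```text
time: 4.55
tool_pos: [0.5455, 0.1983, 0.07]
ee_rot: [3.134, -0.007, -0.233]
wrist_force: [-2.1, -12.8, 10.2]
width: 0.0005
```

Emit:
{"op": "servo_tool", "data": {"targets": "0 0 -0.006 0 0 0 0; 0 0 -0.012 0 0 0 0; 0 0 -0.018 0 0 0 0"}}

```text
time: 4.8
tool_pos: [0.5456, 0.199, 0.0701]
ee_rot: [3.126, -0.006, -0.233]
wrist_force: [-6.1, -22.6, 14.7]
width: 0.0003
```

Emit:
{"op": "servo_tool", "data": {"targets": "0 0 -0.008 0 0 0 0; 0 0 -0.012 0 0 0 0; 0 0 -0.012 0 0 0 0"}}

```text
time: 5.05
tool_pos: [0.5456, 0.199, 0.0701]
ee_rot: [3.12, -0.005, -0.234]
wrist_force: [-7.6, -28.1, 16.4]
width: 0.0006
```

```bash
python3 - <<'E'
from h import *
o,s=snap("wrist","w4");print(o["time"],o["tool_pos"],o["ee_rot"],o["wrist_force"],o["wrist_torque"],o["width"])
t=cv2.imread("pics/w4.png");cv2.imwrite("pics/c8.png",cv2.resize(t[0:130,180:360],None,fx=4,fy=4,interpolation=cv2.INTER_CUBIC))
E
```

```text
5.05 [0.54559454 0.19903461 0.07010468] [ 3.12044714 -0.00538223 -0.23419705] [ -7.55917876 -28.07437063  16.44186122] [-4.95431133  1.42714569  0.01402117] 0.000612196387163518
```

View pics/c8.png

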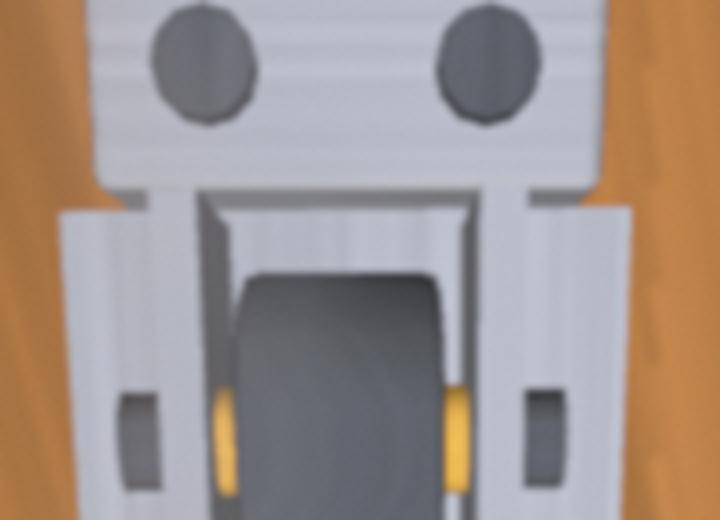

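Emit:
{"op": "servo_tool", "data": {"targets": "0 0 0.02 0 0 0 0; 0 0 0.04 0 0 0 0; 0 0 0.08 0 0 0 0; 0 0 0.12 0 0 0 0; 0 0 0.14 -0.15 0 0 0; 0.6 0 0.14 -0.3 0 0 0; 0.6 0 0.14 -0.5 0 0 0; 0.6 0 0.14 -0.65 0 0 0; 0.6 0 0.14 -0.8 0 0 0; 0.6 0 0.14 -0.8 0 0 0; 0.6 0 0.14 -0.8 0 0 0; 0.6 0 0.14 -0.8 0 0 0"}}

```text
time: 6.1
tool_pos: [0.5369, 0.1754, 0.2648]
ee_rot: [3.142, 0.001, -0.231]
wrist_force: [1.1, 0.9, -0.8]
width: 0.0441
```

```bash
python3 - <<'E'
from h import *
o,s=snap("wrist","w5");print(o["time"],o["tool_pos"],o["ee_rot"],o["wrist_force"],o["qvel"].round(3),o["width"])
t=cv2.imread("pics/w5.png");cv2.imwrite("pics/c8.png",cv2.resize(t[0:150,180:360],None,fx=4,fy=4,interpolation=cv2.INTER_CUBIC))
cv2.imwrite("pics/c9.png",cv2.resize(t[140:290,180:360],None,fx=4,fy=4,interpolation=cv2.INTER_CUBIC))
E
```

```text
6.1 [0.53689256 0.1754244  0.26483405] [ 3.14150922e+00  5.78559978e-04 -2.31234718e-01] [ 1.06519593  0.87451896 -0.78583936] [-0.002  0.023  0.047 -0.001  0.001  0.001] 0.04408150741648447
```

View pics/w5.png

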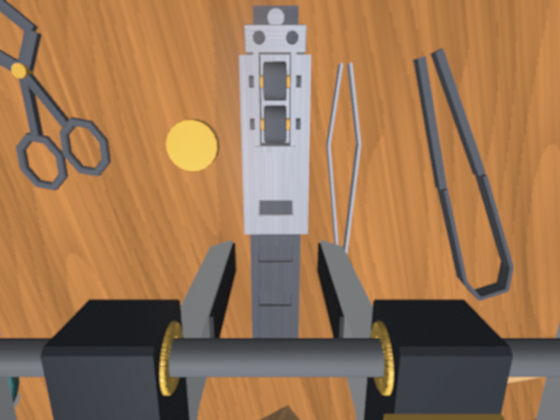

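View pics/c8.png

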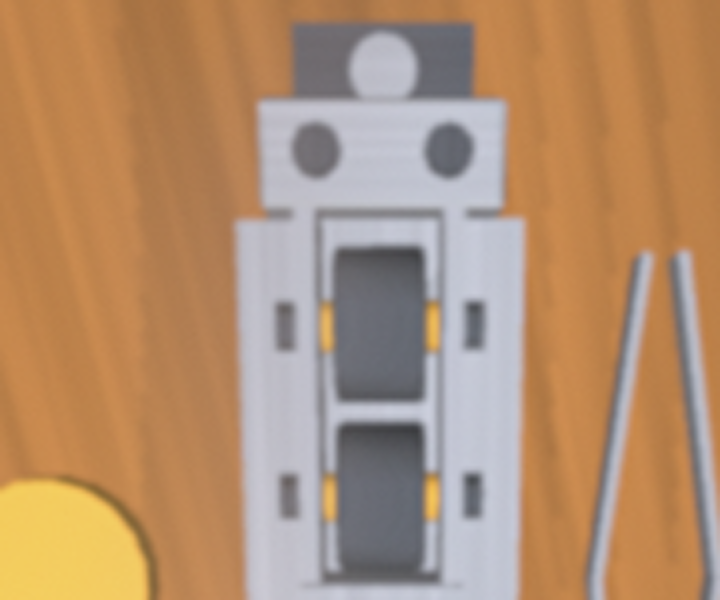

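View pics/c9.png

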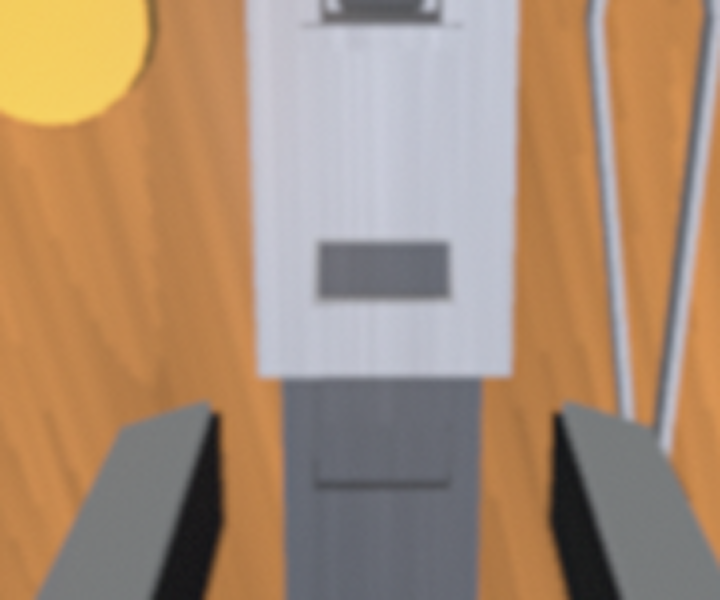

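```bash
python3 - <<'E'
from h import *
o,s=load("w5")
c8=lambda l:[(179.9+x/4,-.1+y/4) for x,y in l]
c9=lambda l:[(179.9+x/4,139.9+y/4) for x,y in l]
uv=c8([(235,220),(525,220)])+c9([(260,377),(513,377),(318,242),(448,242),(316,299),(450,299)])
L=np.array([[-37,95,6],[37,95,6],[-37,-100,6],[37,-100,6],[-19,-59.5,6],[19,-59.5,6],[-19,-76.5,6],[19,-76.5,6]])/1000
x,r=fit([(o,s,uv,L)],[.53,.18,-.23],z0=.04);print(x,r.round(1))
print("slot",place(x[:2],x[2],[0,-.068,.046]))
# rail slots 1 at y=-58: near edges
q=back(o,s,c9([(318,487),(448,487)]),.04);print(q.mean(0), place(x[:2],x[2],[0,-.07-.058-.01,0]))
o2,s2=load("top0")
# rack/bolt target
print(tomove(o,[.47,-.25,.30],[np.pi,0,-1.213]))
E
```

```text
[ 0.54501239  0.20883073 -0.22545767] [[ 0.2  0.1]
 [-0.2 -0.3]
 [-0.5  0. ]
 [-0.5 -0.3]
 [-0.2  0.2]
 [ 0.6  0. ]
 [ 0.5  0.2]
 [ 0.   0. ]]
slot [[0.52981082 0.14255168 0.046     ]]
[0.51353649 0.07473607 0.04      ] [[0.51416214 0.07432325 0.        ]]
(array([ 1.29464255e-01,  1.71773886e+00, -1.40595423e-01,  1.14789914e-04,
        1.56089858e-04,  3.12505594e-01]), np.float64(10.36174317366396), np.float64(7.856287384934491))
```

```bash
python3 - <<'E'
from h import *
from bench import get_obs
o=get_obs()
print(tomove(o,[.431,-.331,.28],[np.pi,0,-1.213]))
E
```

```text
(array([ 5.38398075e-02,  2.06780498e+00, -6.37859492e-02,  8.57633850e-04,
        6.81968266e-04,  3.12452590e-01]), np.float64(12.407008508385172), np.float64(7.855001691897626))
```

Emit:
{"op": "servo_tool", "data": {"targets": "0.6 0.02 1 -0.06 0 0 0.15; 0.6 0.02 1 -0.06 0 0 0.15; 0.6 0.02 1 -0.06 0 0 0.15; 0.6 0.02 1 -0.06 0 0 0.15; 0.6 0.02 1 -0.06 0 0 0.15; 0.6 0.02 1 -0.06 0 0 0.15; 0.6 0.02 1 -0.06 0 0 0.15"}}

```text
time: 6.73
tool_pos: [0.4824, -0.0754, 0.2781]
ee_rot: [3.137, 0.002, -0.712]
wrist_force: [1.0, 0.5, 0.4]
width: 0.0562
```

```bash
python3 - <<'E'
from h import *
from bench import get_obs
o=get_obs();print(o["tool_pos"],o["ee_rot"])
print(tomove(o,[.431,-.331,.28],[np.pi,0,-1.213]))
E
```

```text
[ 0.482422   -0.07537972  0.27811074] [ 3.13659085e+00  2.09343979e-03 -7.12240755e-01]
(array([ 5.12521492e-01,  9.08370708e-01, -4.08656963e-03,  1.72555605e-03,
        2.53742985e-04,  1.59397891e-01]), np.float64(6.252949671157133), np.float64(4.007449419790198))
```

Emit:
{"op": "servo_tool", "data": {"targets": "0.6 0.51 0.9 0 0 0 0.16; 0.6 0.51 0.9 0 0 0 0.16; 0.6 0.51 0.9 0 0 0 0.16; 0.6 0.51 0.9 0 0 0 0.16; 0.6 0.51 0.9 0 0 0 0.16; 0.6 0.51 0.9 0 0 0 0.16; 0.6 0.51 0.9 0 0 0 0.16; 0.6 0.51 0.9 0 0 0 0.16; 0.6 0.51 0.9 0 0 0 0.16; 0.6 0.51 0.9 0 0 0 0.16"}}

```text
time: 7.57
tool_pos: [0.4368, -0.3216, 0.2796]
ee_rot: [3.141, 0.002, -1.204]
wrist_force: [-0.4, 0.6, 0.3]
width: 0.0566
```

```bash
python3 - <<'E'
from h import *
o,s=snap("wrist","w6");print(o["time"],o["tool_pos"],o["ee_rot"],o["wrist_force"],o["qvel"].round(3),o["width"])
E
```

```text
7.5667 [ 0.43677265 -0.32164643  0.27955184] [ 3.14134792e+00  2.18623833e-03 -1.20395808e+00] [-0.41394851  0.56769003  0.30162483] [ 0.015 -0.015 -0.009 -0.004  0.    -0.004] 0.056596139240021597
```

View pics/w6.png

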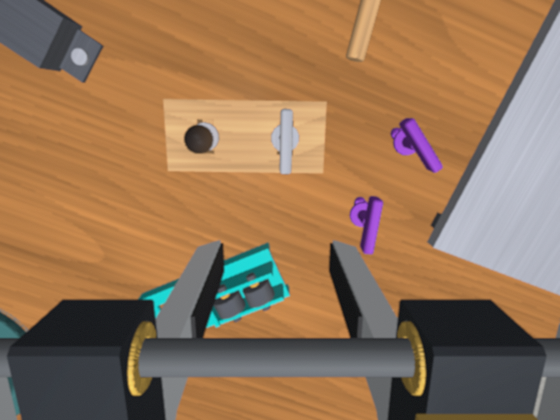

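```bash
python3 - <<'E'
import cv2
t=cv2.imread("pics/w6.png");cv2.imwrite("pics/c10.png",cv2.resize(t[90:185,155:335],None,fx=4.4,fy=4.4,interpolation=cv2.INTER_CUBIC))
E
```

```text
(no output)
```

View pics/c10.png

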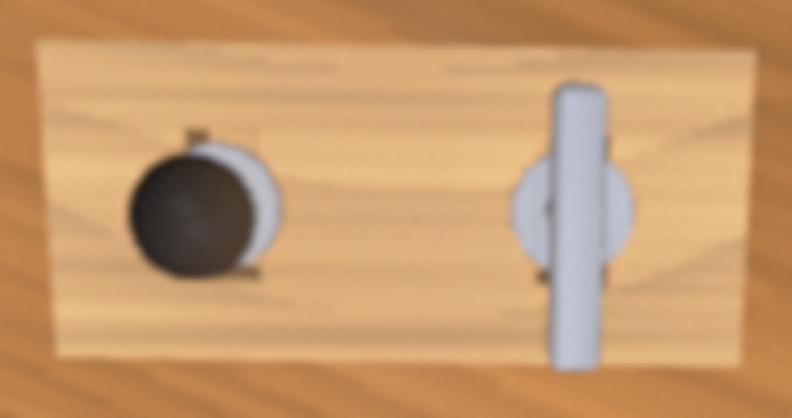

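```bash
python3 - <<'E'
from h import *
o,s=load("w6")
c=lambda l:[(154.9+x/4.4,89.9+y/4.4) for x,y in l]
L=np.array([[32,6,56],[32,-6,56],[-32,6,56],[-32,-6,56]])/1000
x,r=fit([(o,s,c([(554,84),(606,84),(550,371),(600,371)]),L)],[.478,-.313,.36],z0=.045);print("bolt",x,r.round(1))
rk=np.array([[40,90,45],[40,-90,45],[-40,-90,45],[-40,90,45]])/1000
y,r=fit([(o,s,c([(38,40),(757,50),(741,367),(57,356)]),rk)],[.46,-.27,.36]);print("rack",y,r.round(1),place(y[:2],y[2],[0,-.045,0]))
# collar
print(back(o,s,c([(572,213)]),.051))
P=place(x[:2],x[2],[0,0,0])[0]
print(tomove(o,[P[0],P[1],.15],[np.pi,0,x[2]-np.pi/2]))
E
```

```text
bolt [ 0.48206905 -0.31449615  0.35695891] [[-0.4 -0.4]
 [ 0.3 -0.3]
 [-0.3  0.3]
 [ 0.3  0.4]]
rack [ 0.46676295 -0.27255907  0.35176863] [[-0.1 -0.1]
 [-0.1  0.2]
 [-0.1 -0.1]
 [ 0.3  0. ]] [[ 0.48226809 -0.31480349  0.        ]]
[[ 0.48185404 -0.31441815  0.051     ]]
(array([ 3.94197658e-02, -1.79515658e-01,  5.18078496e-01,  8.13380508e-05,
        6.95510804e-04,  3.14477427e-03]), np.float64(3.295645493508724), np.float64(0.08099482050181768))
```

Emit:
{"op": "servo_tool", "data": {"targets": "0.6 0.04 -0.18 0.1 0 0 -0.003; 0.6 0.04 -0.18 0.3 0 0 -0.003; 0.6 0.04 -0.18 0.5 0 0 -0.003; 0.6 0.04 -0.18 0.5 0 0 -0.003; 0.6 0.04 -0.18 0.5 0 0 -0.003; 0.6 0.04 -0.18 0.5 0 0 -0.003"}}

```text
time: 8.12
tool_pos: [0.482, -0.3146, 0.1546]
ee_rot: [3.14, 0.003, -1.194]
wrist_force: [-0.4, -0.1, -0.0]
width: 0.0561
```

```bash
python3 - <<'E'
from h import *
o,s=snap("wrist","w7");print(o["time"],o["tool_pos"],o["ee_rot"],o["wrist_force"])
print(tomove(o,[.4821,-.3146,.071],[np.pi,0,.355-np.pi/2]))
E
```

```text
8.1167 [ 0.48196273 -0.31460294  0.15463642] [ 3.14035453e+00  2.55470959e-03 -1.19396984e+00] [-0.37990149 -0.10186875 -0.0104185 ]
(array([ 0.00104577, -0.00092911,  0.33454321,  0.00040296,  0.00080886,
        0.00694809]), np.float64(2.0056722853516074), np.float64(0.17614373466828442))
```

View pics/w7.png

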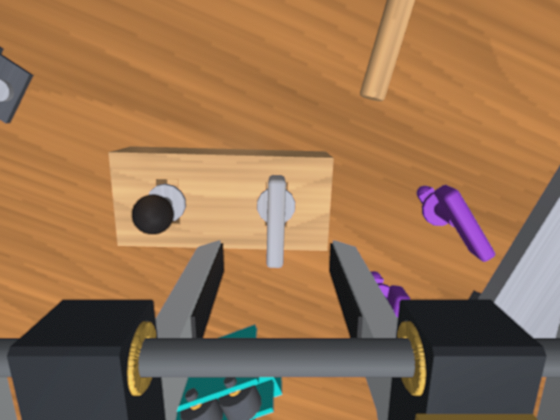

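Emit:
{"op": "servo_tool", "data": {"targets": "0.6 0 0 0.12 0 0 0.007; 0.6 0 0 0.24 0 0 0.007; 0.6 0 0 0.3 0 0 0.007; 0.6 0 0 0.335 0 0 0.007; 0.6 0 0 0.335 0 0 0.007; 0.6 0 0 0.335 0 0 0.007; 0 0 0 0.335 0 0 0.007; 0 0 0 0.335 0 0 0.007; 0 0 0 0.335 0 0 0.007; 0 0 0 0.335 0 0 0.007; 0 0 0 0.335 0 0 0.007; 0 0 0 0.335 0 0 0.007"}}

```text
time: 9.17
tool_pos: [0.4821, -0.3167, 0.072]
ee_rot: [-3.141, -0.0, -1.218]
wrist_force: [0.2, -0.1, 0.0]
width: 0.0197
```

Emit:
{"op": "servo_tool", "data": {"targets": "0 0 0 0 0 0 0; 0 0 0 0 0 0 0; 0 0 0 0 0 0 0"}}

```text
time: 9.42
tool_pos: [0.4818, -0.316, 0.0716]
ee_rot: [3.141, 0.001, -1.218]
wrist_force: [-1.1, 2.0, 1.8]
width: 0.0128
```

Emit:
{"op": "servo_tool", "data": {"targets": "0 0 0 -0.05 0 0 0; 0 0 0 -0.1 0 0 0; 0 0 0 -0.15 0 0 0; 0 0 0 -0.25 0 0 0; 0 0 0 -0.4 0 0 0; 0 0 0 -0.56 0 0 0; 0 0 0 -0.56 0 0 0; 0 0 0 -0.56 0 0 0; 0 0 0 -0.56 0 0 0"}}

```text
time: 10.17
tool_pos: [0.4819, -0.3168, 0.212]
ee_rot: [-3.141, -0.001, -1.218]
wrist_force: [0.1, 0.1, -3.0]
width: 0.0132
```

```bash
python3 - <<'E'
from h import *
o,s=snap("wrist","w8");print(o["time"],o["tool_pos"],o["ee_rot"],o["wrist_force"],o["width"])
o,s=snap("side","s8")
t=cv2.imread("pics/s8.png");cv2.imwrite("pics/c11.png",cv2.resize(t[180:340,230:390],None,fx=3.7,fy=3.7,interpolation=cv2.INTER_CUBIC))
print(tomove(o,[.5298,.1425,.20],[np.pi,0,-.23-np.pi/2]))
E
```

```text
10.1667 [ 0.48192512 -0.31675905  0.21200567] [-3.14139494e+00 -8.06646530e-04 -1.21845616e+00] [ 0.13865579  0.06314733 -2.9618008 ] 0.013176662376178466
(array([-1.65542190e+00, -8.15281795e-01,  4.34184638e-02,  6.15415142e-04,
        4.81351770e-04,  1.85369254e-01]), np.float64(11.06596930196292), np.float64(4.66016229760912))
```

View pics/w8.png

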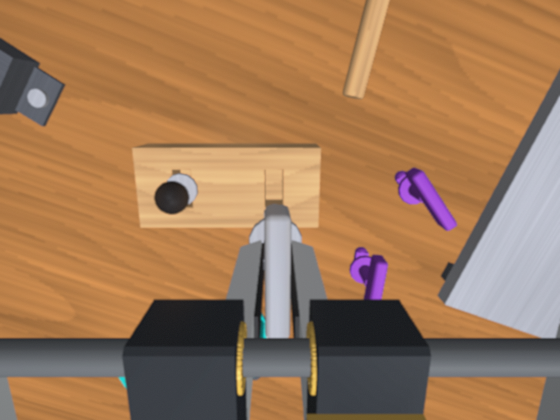

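View pics/c11.png

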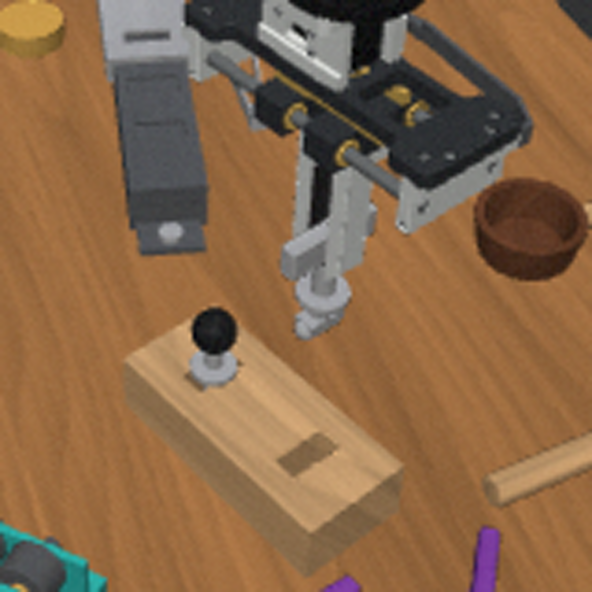

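```bash
python3 - <<'E'
from h import *
t=cv2.imread("pics/w8.png");cv2.imwrite("pics/c12.png",cv2.resize(t[180:280,220:335],None,fx=6,fy=6,interpolation=cv2.INTER_CUBIC))
E
```

```text
(no output)
```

View pics/c12.png

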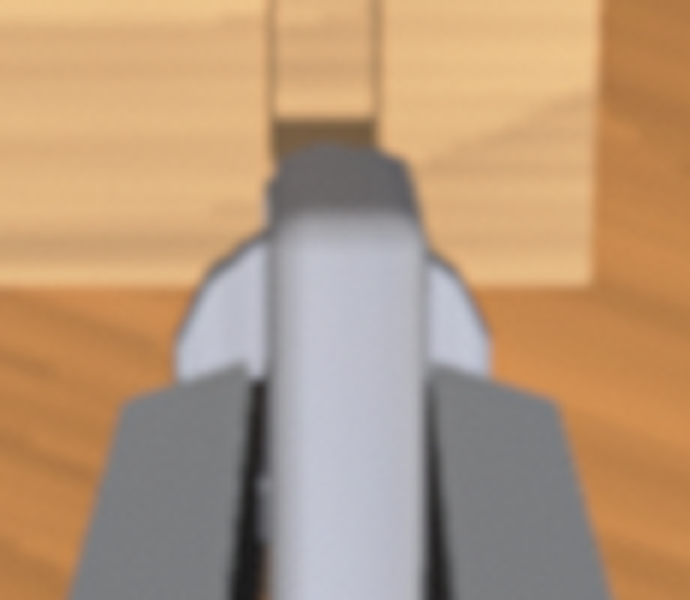

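```bash
python3 - <<'E'
from h import *
from bench import get_obs
o=get_obs();print(tomove(o,[.4714,.156,.19],[np.pi,0,-.23-np.pi/2]))
E
```

```text
(array([-1.78545365e+00, -6.15401685e-01,  8.24971853e-02,  9.89400170e-04,
        8.27211377e-04,  1.85367243e-01]), np.float64(11.3329489218719), np.float64(4.660183138849601))
```

Emit:
{"op": "servo_tool", "data": {"targets": "0 -0.1 -0.03 0 0 0 0; 0 -0.22 -0.08 0 0 0 0.02; 0 -0.34 -0.12 0 0 0 0.04; 0 -0.46 -0.16 0 0 0 0.06; 0 -0.58 -0.2 0 0 0 0.08; 0 -0.7 -0.24 0 0 0 0.1; 0 -0.82 -0.28 0 0 0 0.12; 0 -0.94 -0.32 0 0 0 0.14; 0 -1 -0.34 0 0 0 0.16; 0 -1 -0.34 0 0 0 0.185; 0 -1 -0.34 0 0 0 0.185"}}

```text
time: 11.18
tool_pos: [0.4744, -0.0514, 0.2097]
ee_rot: [3.138, -0.0, -1.798]
wrist_force: [0.0, -0.4, -3.0]
width: 0.0129
```

```bash
python3 - <<'E'
from h import *
from bench import get_obs
o=get_obs();print(tomove(o,[.4714,.156,.19],[np.pi,0,-.23-np.pi/2]))
E
```

```text
(array([-8.05367985e-01,  1.98518962e-01,  7.91156811e-02,  1.19894288e-03,
       -1.04379721e-04,  7.60219561e-04]), np.float64(4.995435597416923), np.float64(0.03578578899607223))
```

Emit:
{"op": "servo_tool", "data": {"targets": "0 -0.12 0.03 0 0 0 0; 0 -0.24 0.06 0.02 0 0 0; 0 -0.38 0.1 0.04 0 0 0; 0 -0.52 0.13 0.06 0 0 0; 0 -0.66 0.16 0.08 0 0 0; 0 -0.76 0.19 0.08 0 0 0; 0 -0.8 0.2 0.08 0 0 0; 0 -0.8 0.2 0.08 0 0 0; 0 -0.8 0.2 0.08 0 0 0; 0 -0.8 0.2 0.08 0 0 0"}}

```text
time: 12.02
tool_pos: [0.4723, 0.1519, 0.1913]
ee_rot: [3.141, -0.001, -1.801]
wrist_force: [-0.2, 1.0, -3.1]
width: 0.0129
```

```bash
python3 - <<'E'
from h import *
o,s=snap("wrist","w9");print(o["time"],o["tool_pos"],o["ee_rot"],o["wrist_force"],o["width"],o["qvel"].round(3))
E
```

```text
12.0167 [0.47225228 0.15187586 0.19128434] [ 3.14122835e+00 -1.47303190e-03 -1.80069875e+00] [-0.1652768   1.03116855 -3.0890597 ] 0.012857401951114547 [-0.012 -0.006 -0.004  0.006 -0.001  0.006]
```

View pics/w9.png

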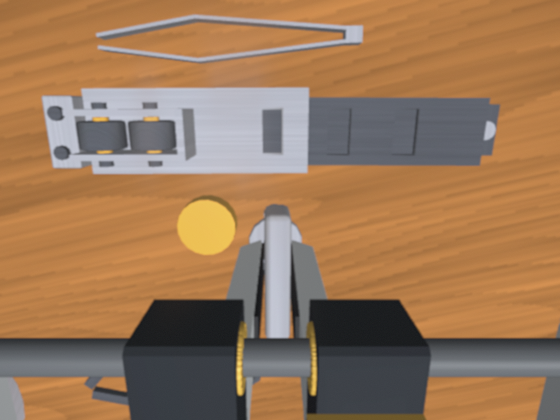

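```bash
python3 - <<'E'
from h import *
t=cv2.imread("pics/w9.png");cv2.imwrite("pics/c13.png",cv2.resize(t[80:180,220:335],None,fx=6,fy=6,interpolation=cv2.INTER_CUBIC))
cv2.imwrite("pics/c14.png",cv2.resize(t[190:290,220:335],None,fx=6,fy=6,interpolation=cv2.INTER_CUBIC))
E
```

```text
(no output)
```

View pics/c13.png

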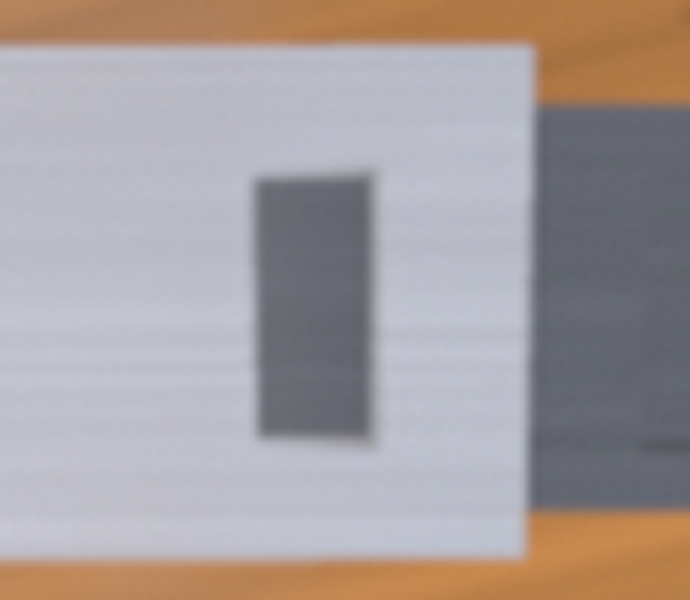

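View pics/c14.png

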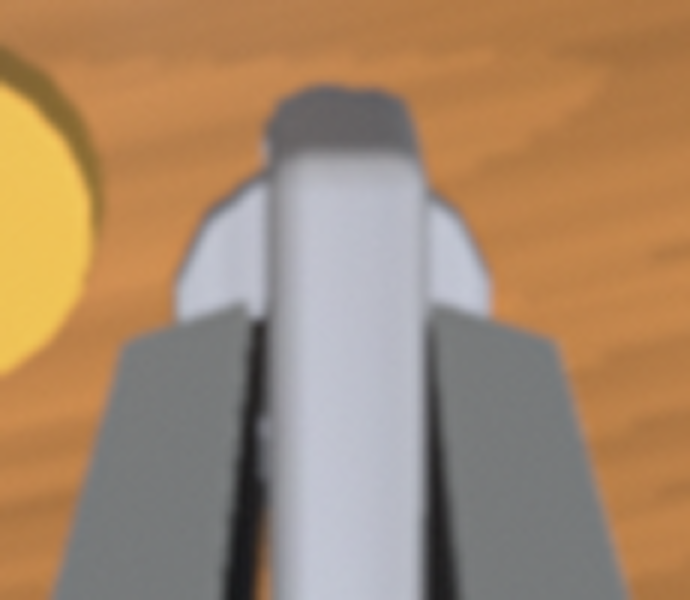

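```bash
python3 - <<'E'
from h import *
o,s=load("w9")
c=lambda l:[(219.9+x/6,79.9+y/6) for x,y in l]
L=np.array([[37,-100,6],[-37,-100,6],[19,-59.5,6],[19,-76.5,6],[-19,-76.5,6],[-19,-59.5,6]])/1000
x,r=fit([(o,s,c([(537,43),(526,560),(254,178),(378,169),(377,448),(257,439)]),L)],[.545,.21,-.23],z0=.04);print(x,r.round(1))
P=place(x[:2],x[2],[0,-.068,.046])
T=np.linalg.inv(T_of(o));print("slot",P,"tool",T[:3,:3]@P[0]+T[:3,3])
# handle end in tool frame
Tc=s["T_tool_cam"];K=s["mtx"]
def bt(u,v,z):
    d=Tc[:3,:3]@np.array([(u-K[0,2])/K[0,0],(v-K[1,2])/K[1,1],1]);cc=Tc[:3,3];return cc+d*(z-cc[2])/d[2]
cc=lambda x,y:(219.9+x/6,189.9+y/6)
print("handle end",bt(*cc(347,155),-.030),"end bottom",bt(*cc(340,88),-.008))
print("collar L/R",bt(*cc(175,300),.020),bt(*cc(491,285),.020))
print("fingertip inner",bt(*cc(247,310),0),bt(*cc(433,310),0), "outer",bt(*cc(124,345),0),bt(*cc(558,345),0))
E
```

```text
[ 0.54418063  0.20852813 -0.2271756 ] [[ 0.2  0.4]
 [ 0.3 -0.3]
 [ 0.3 -0.2]
 [-0.8  1.2]
 [-0.7 -1.4]
 [ 0.4  0.1]]
slot [[0.52886522 0.1422753  0.046     ]] tool [-0.00376714 -0.0573641   0.14525806]
handle end [ 0.00021695 -0.03301644 -0.03      ] end bottom [-0.00026983 -0.0320664  -0.008     ]
collar L/R [-0.01642224 -0.0029474   0.02      ] [ 0.01454058 -0.00451347  0.02      ]
fingertip inner [-0.00847332 -0.00958263  0.        ] [ 0.00795894 -0.00958416  0.        ] outer [-0.0194273  -0.00626981  0.        ] [ 0.01909136 -0.00627358  0.        ]
```

Emit:
{"op": "servo_tool", "data": {"targets": "0 -0.004 -0.06 0 0 0.007 0; 0 -0.008 -0.12 0 0 0.007 0; 0 -0.0145 -0.18 0.05 0 0.007 0; 0 -0.0145 -0.229 0.1 0 0.007 0; 0 -0.0145 -0.229 0.2 0 0.007 0; 0 -0.0145 -0.229 0.27 0 0.007 0; 0 -0.0145 -0.229 0.3 0 0.007 0; 0 -0.0145 -0.229 0.3 0 0.007 0; 0 -0.0145 -0.229 0.3 0 0.007 0; 0 -0.0145 -0.229 0.3 0 0.007 0"}}

```text
time: 12.9
tool_pos: [0.5297, 0.1437, 0.1185]
ee_rot: [-3.139, -0.021, -1.8]
wrist_force: [-0.4, 0.2, -2.3]
width: 0.0128
```

```bash
python3 - <<'E'
from h import *
o,s=snap("wrist","w10");print(o["time"],o["tool_pos"],o["ee_rot"],o["wrist_force"],o["width"],o["qvel"].round(3))
t=cv2.imread("pics/w10.png");cv2.imwrite("pics/c15.png",cv2.resize(t[150:300,190:370],None,fx=4.4,fy=4,interpolation=cv2.INTER_CUBIC))
o,s=snap("side","s10")
t=cv2.imread("pics/s10.png");cv2.imwrite("pics/c16.png",cv2.resize(t[110:260,200:340],None,fx=5,fy=4,interpolation=cv2.INTER_CUBIC))
E
```

```text
12.9 [0.52974859 0.14367086 0.11849398] [-3.13868156 -0.02093305 -1.80020089] [-0.37766332  0.15627728 -2.3492646 ] 0.012813424086698333 [ 0.006 -0.005 -0.009  0.002 -0.003 -0.   ]
```

View pics/c15.png

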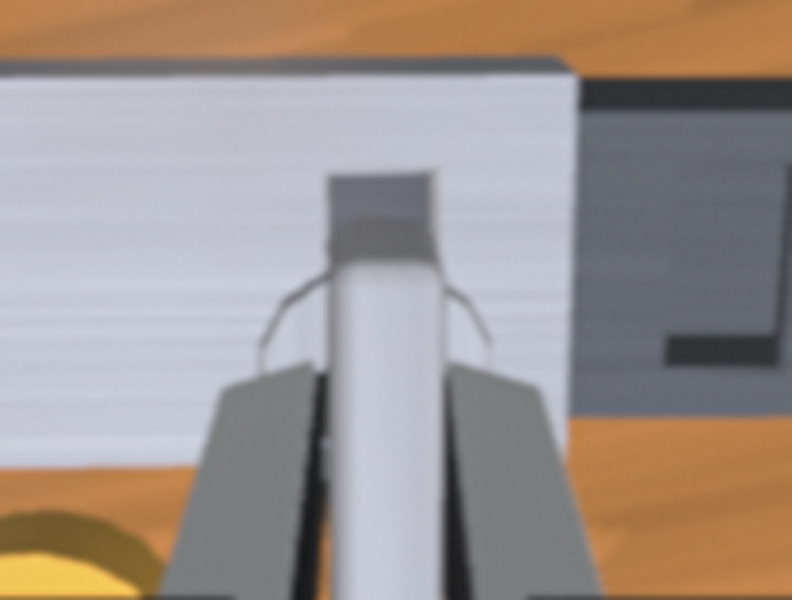

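View pics/c16.png

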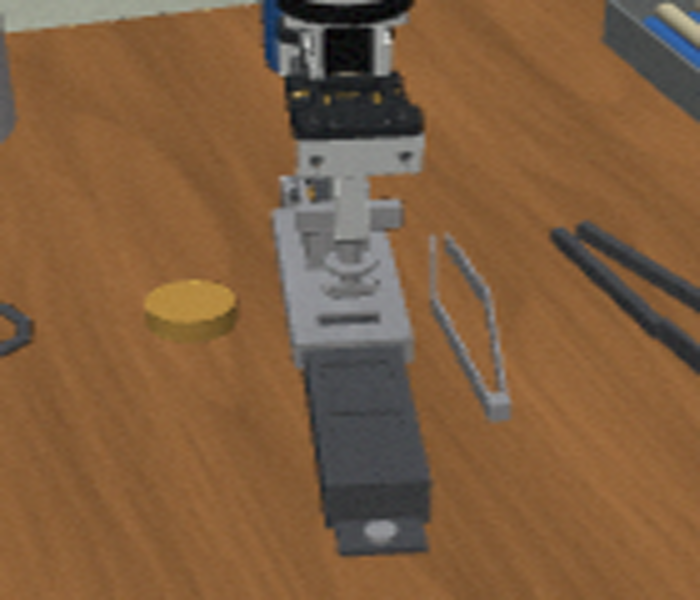

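```bash
python3 - <<'E'
from h import *
o,s=load("w10")
Tc=s["T_tool_cam"];K=s["mtx"]
def bt(u,v,z):
    d=Tc[:3,:3]@np.array([(u-K[0,2])/K[0,0],(v-K[1,2])/K[1,1],1]);cc=Tc[:3,3];return cc+d*(z-cc[2])/d[2]
cc=lambda x,y:(189.9+x/4.4,149.9+y/4)
for p in [(330,176),(437,172)]: print("slot",bt(*cc(*p),.0725)*1e3)
print("foot corners",bt(*cc(578,74),.0725)*1e3)
print("hand",bt(*cc(388,264),-.03)*1e3,bt(*cc(384,218),-.008)*1e3)
print("collar",bt(*cc(259,355),.02)*1e3,bt(*cc(493,355),.02)*1e3)
E
```

```text
slot [ -8.57477016 -18.20916262  72.5       ]
slot [  8.86965266 -18.94673393  72.5       ]
foot corners [ 31.25923469 -36.65789674  72.5       ]
hand [  0.36722473 -32.93956631 -30.        ] [ 2.77532622e-02 -3.21499974e+01 -8.00000000e+00]
collar [-16.58608251  -3.72806403  20.        ] [14.679481  -3.7305205 20.       ]
```

Emit:
{"op": "servo_tool", "data": {"targets": "0 0.008 0.0035 0 0 0 0; 0 0.008 0.0035 0.02 0 0 0; 0 0.007 0.0035 0.04 0 0 0; 0 0.0065 0.0035 0.05 0 0 0; 0 0.0065 0.0035 0.06 0 0 0; 0 0.0065 0.0035 0.07 0 0 0; 0 0.0065 0.0035 0.07 0 0 0"}}

```text
time: 13.58
tool_pos: [0.5269, 0.1422, 0.0983]
ee_rot: [3.14, -0.023, -1.799]
wrist_force: [-0.3, -0.2, -3.6]
width: 0.0127
```

```bash
python3 - <<'E'
from h import *
o,s=snap("wrist","w11");print(o["time"],o["tool_pos"],o["ee_rot"],o["wrist_force"],o["width"])
t=cv2.imread("pics/w11.png");cv2.imwrite("pics/c17.png",cv2.resize(t[150:300,190:370],None,fx=4.4,fy=4,interpolation=cv2.INTER_CUBIC))
E
```

```text
13.5833 [0.5268804  0.14217582 0.09826944] [ 3.14012793 -0.02271764 -1.79941604] [-0.32771689 -0.18861353 -3.55112865] 0.012686387723120807
```

View pics/c17.png

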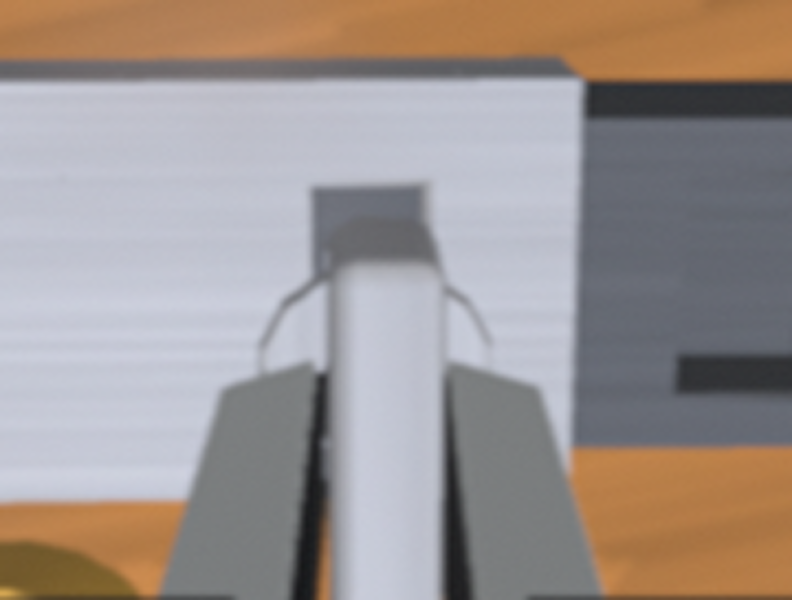

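```bash
cat >> h.py <<'E'
def bt(s,u,v,z):
    Tc=s["T_tool_cam"];K=s["mtx"]
    d=Tc[:3,:3]@np.array([(u-K[0,2])/K[0,0],(v-K[1,2])/K[1,1],1]);cc=Tc[:3,3];return (cc+d*(z-cc[2])/d[2])*1e3
E
python3 - <<'E'
from h import *
o,s=load("w11")
cc=lambda x,y:(189.9+x/4.4,149.9+y/4)
for p in [(312,188),(431,183)]: print("slot",bt(s,*cc(*p),.0523))
print("foot corner",bt(s,*cc(585,80),.0523))
print("hand",bt(s,*cc(388,264),-.03))
print("collar",bt(s,*cc(259,355),.02),bt(s,*cc(493,355),.02))
E
```

```text
slot [-10.64316547 -20.99929404  52.3       ]
slot [  7.24175347 -21.85095005  52.3       ]
foot corner [ 29.78211798 -39.0271969   52.3       ]
hand [  0.36797306 -32.93862466 -30.        ]
collar [-16.58570797  -3.72680708  20.        ] [14.68057827 -3.72926837 20.        ]
```

Emit:
{"op": "servo_tool", "data": {"targets": "0 0 -0.007 0 0 0 0; 0 0 -0.007 0.01 0 0 0; 0 -0.0004 -0.007 0.02 0 0 0; 0 -0.0008 -0.007 0.03 0 0 0; 0 -0.0008 -0.007 0.03 0 0 0"}}

```text
time: 14.05
tool_pos: [0.5286, 0.1418, 0.0909]
ee_rot: [3.14, -0.023, -1.799]
wrist_force: [-0.1, 1.4, -3.1]
width: 0.0129
```

```bash
python3 - <<'E'
from h import *
o,s=snap("wrist","w12");print(o["time"],o["tool_pos"],o["ee_rot"],o["wrist_force"],o["width"])
t=cv2.imread("pics/w12.png");cv2.imwrite("pics/c18.png",cv2.resize(t[150:300,190:370],None,fx=4.4,fy=4,interpolation=cv2.INTER_CUBIC))
E
```

```text
14.05 [0.52861549 0.14178765 0.09088509] [ 3.14028215 -0.02261499 -1.79946115] [-0.05943305  1.3579247  -3.10278535] 0.012942738960064308
```

View pics/c18.png

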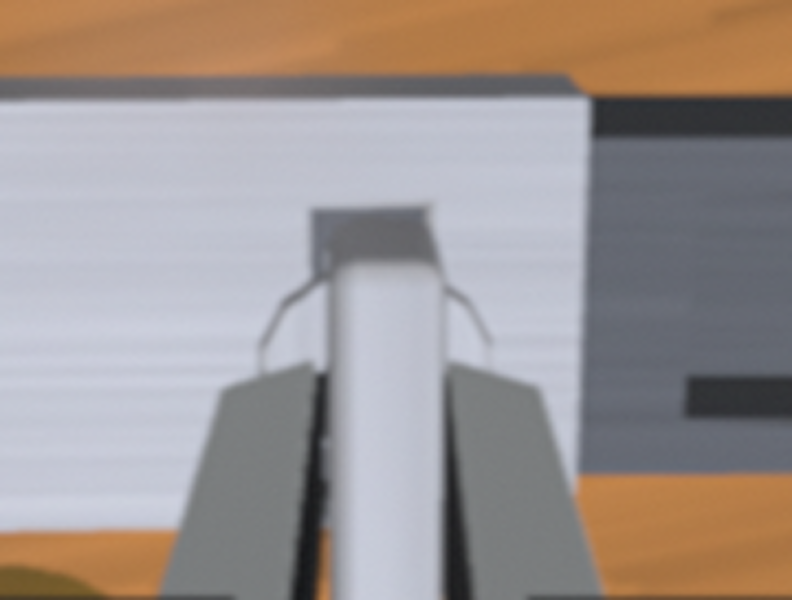

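Emit:
{"op": "servo_tool", "data": {"targets": "0 -0.0004 0 0.015 0 0 0; 0 -0.0006 0 0.03 0 0 0; 0 -0.0008 0 0.045 0 0 0; 0 -0.001 0 0.055 0 0 0; 0 -0.001 0 0.055 0 0 0"}}

```text
time: 14.52
tool_pos: [0.5284, 0.1417, 0.0769]
ee_rot: [3.14, -0.023, -1.799]
wrist_force: [-0.2, 0.4, -2.7]
width: 0.0128
```

Emit:
{"op": "servo_tool", "data": {"targets": "0 0 0 0.008 0 0 0; 0 0 0 0.014 0 0 0; 0 0 0 0.018 0 0 0; 0 0 0 0.018 0 0 0"}}

```text
time: 14.85
tool_pos: [0.5289, 0.1417, 0.0733]
ee_rot: [3.141, -0.022, -1.8]
wrist_force: [-0.4, -0.3, -3.3]
width: 0.013
```

Emit:
{"op": "servo_tool", "data": {"targets": "0 0 0 0.004 0 0 0; 0 0 0 0.008 0 0 0; 0 0 0 0.01 0 0 0; 0 0 0 0.01 0 0 0"}}

```text
time: 15.18
tool_pos: [0.5294, 0.1418, 0.0722]
ee_rot: [-3.14, -0.022, -1.799]
wrist_force: [-1.8, -1.0, 5.0]
width: 0.0128
```

Emit:
{"op": "servo_tool", "data": {"targets": "0 0 0 -0.001 0.0009 0 -0.04; 0 0 0 -0.001 0.0018 0 -0.08; 0 0 0 -0.001 0.0026 0 -0.12; 0 0 0 -0.001 0.0026 0 -0.12"}}

```text
time: 15.52
tool_pos: [0.5299, 0.1417, 0.0723]
ee_rot: [-3.139, -0.022, -1.42]
wrist_force: [0.4, -0.8, 2.7]
width: 0.013
```

```bash
python3 - <<'E'
from h import *
o,s=snap("wrist","w13");print(o["time"],o["tool_pos"],o["ee_rot"],o["wrist_force"],o["wrist_torque"],o["width"])
E
```

```text
15.5167 [0.52991765 0.1416749  0.07226674] [-3.13915014 -0.02232838 -1.42035918] [ 0.41751087 -0.78494063  2.74834923] [-0.0412193   0.07019616 -0.00878126] 0.012963779511119539
```

View pics/w13.png

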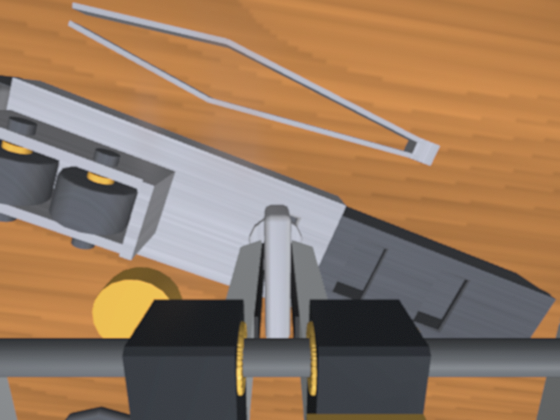

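Emit:
{"op": "servo_tool", "data": {"targets": "0 0 0 0 0.0009 0 -0.04; 0 0 0 0 0.0018 0 -0.08; 0 0 0 0 0.0026 0 -0.12; 0 0 0 0 0.0035 0 -0.16; 0 0 0 0 0.0044 0 -0.2; 0 0 0 0 0.0053 0 -0.24; 0 0 0 0 0.0062 0 -0.28; 0 0 0 0 0.007 0 -0.32; 0 0 0 0 0.008 0 -0.36; 0 0 0 0 0.0083 0 -0.379; 0 0 0 0 0.0083 0 -0.379; 0 0 0 0 0.0083 0 -0.379"}}

```text
time: 16.57
tool_pos: [0.53, 0.1419, 0.0722]
ee_rot: [-3.141, -0.024, -0.235]
wrist_force: [-0.2, -0.2, 4.6]
width: 0.0127
```

```bash
python3 - <<'E'
from h import *
o,s=snap("wrist","w14");print(o["time"],o["tool_pos"],o["ee_rot"],o["wrist_force"],o["wrist_torque"],o["width"])
E
```

```text
16.5667 [0.53002531 0.14186593 0.07224693] [-3.14061602 -0.02418893 -0.23529813] [-0.15733849 -0.17657498  4.6069028 ] [ 0.02704905 -0.07922756  0.03094964] 0.012746271033113115
```

View pics/w14.png

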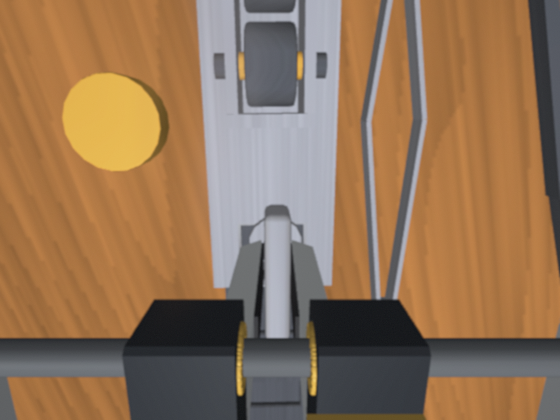

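Emit:
{"op": "servo_tool", "data": {"targets": "0.15 0 0 0 0 0 0; 0.3 0 0 0 0 0 0; 0.45 0 0 0 0 0 0; 0.45 0 0 0 0 0 0; 0.45 0 0 0 0 0 0; 0.45 0 0 -0.03 0 0 0; 0.45 0 0 -0.1 0 0 0; 0.45 0 0 -0.2 0 0 0; 0.45 0 0 -0.35 0 0 0; 0.45 0 0 -0.5 0 0 0; 0.45 0 0.2 -0.7 0 0 0; 0.45 0 0.2 -0.8 0 0 0"}}

```text
time: 17.62
tool_pos: [0.5131, 0.0964, 0.2645]
ee_rot: [3.14, -0.02, -0.231]
wrist_force: [0.4, -0.0, 0.2]
width: 0.0425
```

Emit:
{"op": "servo_tool", "data": {"targets": "0.45 0 0 0 0 0 0; 0.45 0 0 0 0 0 0; 0.45 0 0 0 0 0 0"}}

```text
time: 17.87
tool_pos: [0.5142, 0.0973, 0.2636]
ee_rot: [-3.141, -0.022, -0.232]
wrist_force: [0.3, 0.4, -0.1]
width: 0.0422
```

```bash
python3 - <<'E'
from h import *
o,s=snap("wrist","w15");print(o["time"],o["tool_pos"],o["ee_rot"],o["wrist_force"],o["width"])
t=cv2.imread("pics/w15.png");cv2.imwrite("pics/c19.png",cv2.resize(t[0:290,190:370],None,fx=3,fy=2,interpolation=cv2.INTER_CUBIC))
o,s=snap("side","s15")
o,s=snap("top","t15")
t=cv2.imread("pics/s15.png");cv2.imwrite("pics/c20.png",cv2.resize(t[120:340,200:360],None,fx=3,fy=2.7,interpolation=cv2.INTER_CUBIC))
E
```

```text
17.8667 [0.51416342 0.0973398  0.26363335] [-3.14148    -0.02193167 -0.23188527] [ 0.30328603  0.3959327  -0.09784085] 0.042165657725519036
```

View pics/w15.png

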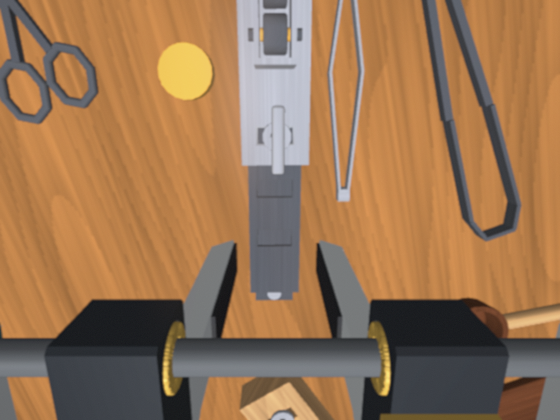

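View pics/c20.png

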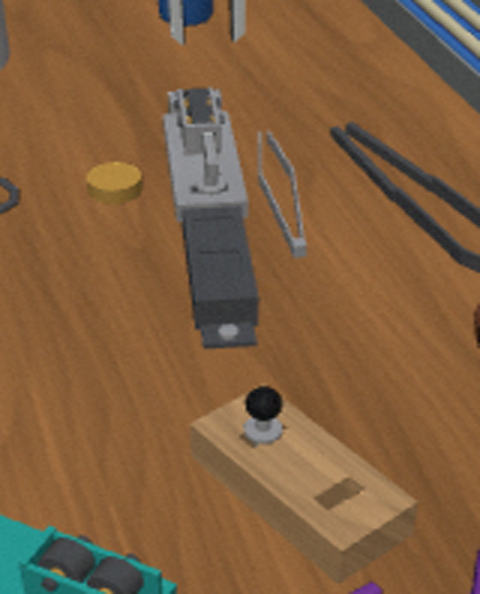

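Emit:
{"op": "servo_tool", "data": {"targets": "0.45 0 -0.15 0 0 0 0; 0.45 0 -0.3 0 0 0 0; 0.45 0 -0.3 -0.05 0 -0.007 0; 0.45 0 -0.3 -0.05 0 -0.007 0; 0.45 0 -0.3 -0.05 0 -0.007 0; 0.45 0 -0.3 -0.05 0 -0.007 0; 0.45 0 -0.3 -0.05 0 -0.007 0"}}

```text
time: 18.6
tool_pos: [0.5308, 0.1696, 0.2753]
ee_rot: [3.141, 0.001, -0.232]
wrist_force: [0.3, 0.1, -0.5]
width: 0.0423
```

```bash
python3 - <<'E'
from h import *
o,s=snap("wrist","w16");print(o["time"],o["tool_pos"],o["ee_rot"])
t=cv2.imread("pics/w16.png");cv2.imwrite("pics/c21.png",cv2.resize(t[0:290,190:370],None,fx=3,fy=2,interpolation=cv2.INTER_CUBIC))
cv2.imwrite("pics/c22.png",cv2.resize(t[0:150,190:370],None,fx=4,fy=4,interpolation=cv2.INTER_CUBIC))
cv2.imwrite("pics/c23.png",cv2.resize(t[130:280,190:370],None,fx=4,fy=4,interpolation=cv2.INTER_CUBIC))
E
```

```text
18.6 [0.53083581 0.16964662 0.27529438] [ 3.14058381e+00  1.08932598e-03 -2.32473183e-01]
```

View pics/c22.png

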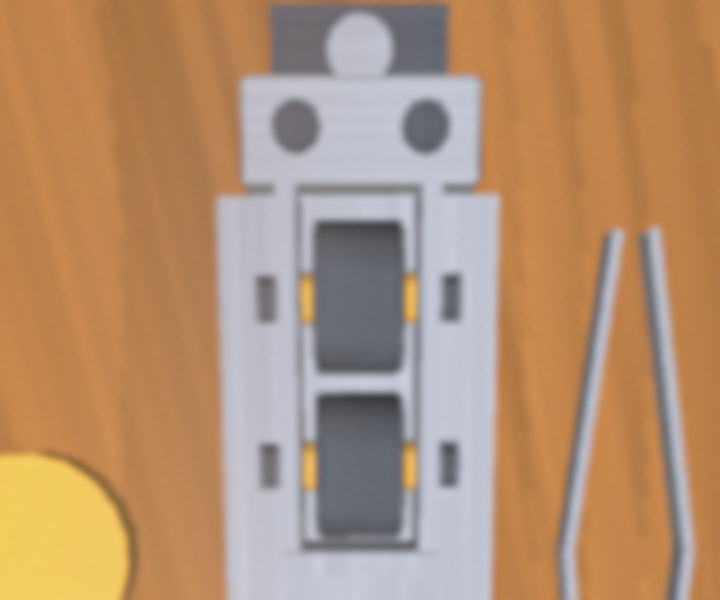

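View pics/c23.png

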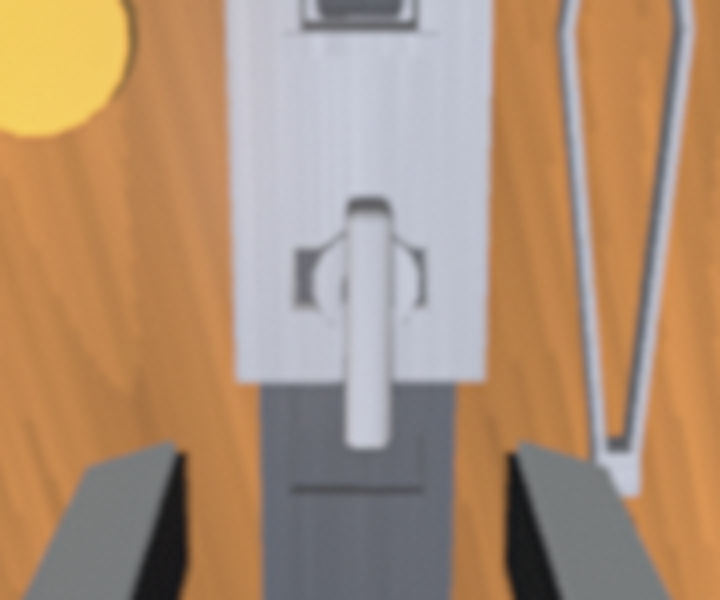

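```bash
python3 -c "
from bench import robot
print(robot.close_job())"
```

```text
the job is handed in; nothing more can be done
None
```

The job is done and handed in at about 18.6 s of the 70 s allowed.

- **Pipe rest:** I pushed it along the rail until its foot met the stop, ending with about 29 N along the rail. In the last wrist picture it is still against the stop, and no gap can be seen.
- **T-bolt:** I took it from the rack and passed its head through both slots. The collar seated: the force rose by about 8 N at the expected height. I then turned the bolt a quarter turn with almost no resisting torque and let go. Afterwards the handle lies along the rail and the collar sits over the foot slot, about 2 mm off centre across the rail.
- **Bystanders:** In the last pictures the round pin is still in its rack slot, and I never touched the tools, the wax cake or the look-alikes.
- **Checks that disagreed:** The bolt hung about 1.3° tilted in the grip, so I tilted the tool to match before inserting it. My first hover over the slot was 1–2 mm off, and I corrected it from wrist pictures before going in. The push also put up to 16 N of vertical force on the gripper, and the rest stayed down on the rail.

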